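# Grease the sampler axis through its angled nipple

### The arm

A 7-joint arm with a two-finger parallel gripper is mounted at the origin on a cart in front of the work surface, level with it; the furniture and walls round the work are solid. World frame = base frame: x ahead of the robot, y to its left, z up, the work surface at z = 0. Lengths are in m, angles in rad, forces in N, time in s.
With the tool pointing down it reaches from about 0.425 to 0.8 m from the base axis. Payload 8.3 kg.
Tool frame: the origin (TCP) lies at the very end of the fingers, on their centre line; the grasp point (between the pads) lies 19 mm behind it; z points along the fingers, y is the line along which they close (so a half turn about z gives the same grasp; the last joint's range is limited). The gripper opens to 85 mm and grips with 20 to 120 N. Pads are 22 mm wide; open, the fingers measure 114 mm over their backs; the gripper's body (76 mm by 85 mm) begins 54 mm behind the grasp point. The pads swing forward as they close: fully open they stand 13 mm farther back than shut.
Start: joints at [-1.197, 0.383, 0.016, 1.37, -0.006, 1.388, -0.046], TCP at [0.264, 0.566, 0.202] pointing down, gripper open.
Joint ranges: [-2.95, 2.95], [-0.25, 2.06], [-1.52, 1.56], [0.18, 2.33], [-1.44, 4.58], [0.02, 2.06], [-3.01, 3.01]. Speed limits (rad/s): [2.39, 2.39, 3.01, 3.01, 3.14, 3.14, 3.14].

### API

Orientations are given as a unit quaternion [x, y, z, w].
In Python, from cell import ctrl gives the robot as it stands.
- The arm moves only by the tool move_arm, never from a script. Its argument "steps" is a list of rows, each a list of 6 numbers: the shift along the tool's x, y, z in m, then the turn, a rotation vector about the tool's x, y, z in rad. In form: [[tx, ty, tz, wx, wy, wz], ...]. A call has 1 to 8 rows; each row is the pose to reach, as a shift and turn from the pose commanded when the call began, along the tool's axes at that moment; what a row does not reach only later rows make up. A row lasts 1/8 s, in which the tool goes at most 62.5 mm and 10.7 degrees, less where a joint would pass 70% of its speed; a pose out of reach is approached as far as the arm can. A call with a gripper value outside its range is refused whole. "fingers" is the closure, from -1 (fully open) to 1 (shut), set as the call begins (left out, the last holds). The fingers move at their own pace and stop on an object; "squeeze" is the grip in N (left out, the last holds). Time passes only in rows, so rows that repeat a pose let the fingers close. It gives the time, the measured TCP pose, the force, the opening and the grip force at its end, in the units of the state.
- ctrl.get_obs(): the state, without advancing time (a new reading comes with each control period).
- ctrl.capture(name): name is "scene" or "side" or "wrist"; returns the picture (400x640x3 uint8, blue, green, red); there is no depth.
- ctrl.calibration(name): a dict with "camera_matrix" (3x3 intrinsics, pixels), "D" ([k1, k2, p1, p2, k3] as OpenCV has them; the pictures are not rectified), "extrinsics" (4x4, takes a point from camera to world coordinates). Camera axes: x right, y down, z forward; pixel columns grow to the right and rows downward; lengths in m; the calibration is good to about 2 mm. A picture is of the moment at which its call begins: read the wrist's pose just before it. calibration takes no time and is no camera call; for the wrist camera it gives the pose at the moment of the call.
- ctrl.job_done(): hands the job in; it is judged then, once.
Trained networks look in the newest picture that a camera, given by its name, has taken for a name from the list of things; names that differ only in an ending like _2 or _b are one class to them, and where a whole thing is asked for, a point or a joint stands for the part that bears it (a point fixed in the world has none). Each returns a list of dicts, best first, with "confidence" (0 to 1); they miss things now and then, are a little off and sometimes report something else, mostly with a low value. They report only what shows in the picture. A call takes as long as a camera call. They do not tell look-alikes from the thing itself.
- ctrl.spot_in(camera, name): "location" ([column, row] in pixels, amid what is visible of it).
The state is a dict: "time": time; "joints": joint angles; "joint_vel": joint speeds; "joint_efforts": joint torques, N m; "eef_pos": TCP position; "eef_rot": TCP orientation; "wrist_force": force on the tool from outside, world axes, zero at the start; "ft_torque": the same for the moment, N m; "opening": opening from 0.0 (shut) to 1.0 (fully open); "gripper_force": force on a finger pad.
Only numpy, scipy, OpenCV 4.12 (cv2) and the standard library are available. Lean on these libraries where they do the work, as an engineer would, in place of code of your own. Each camera call takes 0.05 s, during which the arm holds its last target. There are 200 camera calls.

### The job

Flip the yellow dust cap on the carriage of the linear axis right back, so that it stays open and bares the tilted brass nipple under it; then take the orange push-type grease gun out of its stand and press its coupler squarely onto that nipple until it snaps home, and keep pushing the gun in along the nipple's own direction until the red band on its rod has fully vanished into the barrel. Finish like that: the program ends with the gripper still holding the gun pressed in against its spring, coupler still home on the nipple. Leave the carriage where it stands on its rail and do not push the other things about.

Things in the scene. Friction and masses are not known exactly. Their poses are not given: they have to be found in the camera images.
- grease_gun: Push-type grease gun, 0.27 kg, upright in its stand, mouth down. Origin: on its axis at the coupler's mouth with the spring relaxed; fixed to the barrel; z up the gun to the handle. From the origin up, mm: steel coupler (20 across) 0 to 24; rod (12 across) to 58, red band on it at 38 to 44; barrel nose 58 to 70; then flange, handle, cap to 138.5. Round at the coupler: turn about its axis is free.
- gun_handle (a point): Middle of the gun's orange square handle, on the gun's axis, 103 mm above its origin; z up the gun. Handle 26x26 mm, flats facing the gun's x and y, from 76 to 130 mm above the origin; below it a round black flange, 44 mm across, 70 to 76 mm above the origin, on whose upper face fingertips may bear.
- gun_nozzle (a joint): How far coupler and rod, moving as one, are pushed up into the barrel (m): 0 relaxed, 0.020 when the lower edge of the red band vanishes, 0.028 at the stop. Spring: 11 N before it yields, then 280 N/m more (16.6 N at 0.020, 18.8 N at the stop).
- coupler_seat (a point): On the gun's axis inside the coupler, at the flat seat 14 mm above the mouth; moves with the coupler; z along the gun to the handle. Sleeve 15 mm wide inside with four sprung jaws 3.5 mm above its mouth: they snap under the nipple's head at 5 to 11 N of push, before the gun's spring yields, up to 2 mm off centre, and let go at about 10 N of pull. When home, this point lies on nipple_tip.
- gun_stand: Dark round stand fixed on the worktop, on the left or the right: foot 72 mm across, 10 mm high, with a tube 33 mm across outside, 25 inside, its top 42 mm above the worktop. Origin: centre of its underside. The coupler's mouth stands on the tube's floor, 10 mm above the worktop, 2.5 mm play all round; lift the gun over 40 mm to clear it.
- nipple_tip (a point): Flat top (5.6 mm across) of the brass nipple, on its axis; z points outwards along the nipple, 24 degrees off vertical, leaning to the front of the axis (towards the robot, turned with the axis). Head 11 mm across 5 to 8 mm below the tip, neck 6.8 mm across 10 to 15.5 mm below, then a hexagon 16 mm wide on a round boss on the carriage.
- dust_cap (a joint): Angle of the yellow dust cap (rad): 0 shut, covering the nipple; 2.1 right back at its stop. Its hinge line runs level along the rail, 12.5 mm to the back of the nipple's axis (square to it) and 18 mm below nipple_tip (along it). Light, 15 g; let go below about 1.0 it falls shut, above about 1.2 it falls right back by itself.
- cap_tab (a point): Grip point on the cap's thumb tab, moving with the cap; shut, it lies 15 mm beyond nipple_tip along the nipple and 6.6 mm to the front of its axis. Tab 12 mm wide along the rail, 4 mm thick, flush with the cap's front, standing 19 mm above the cap's top, its upper edge 7 mm beyond this point. Cap 17 mm across. Pinch the tab along the rail, or push it from the front, and follow the hinge's arc.
- axis: Linear axis fixed on the worktop: aluminium base 80 mm deep, 290 mm long (along its y), 30 mm high; end blocks and motor up to 71 mm high, the motor standing out 42 mm beyond the -y end; carriage plate 65 mm high, its screw heads 68 mm, nipple_tip about 98 mm. Origin: centre of its underside; front is -x.
- carriage (a joint): Place of the carriage (plate 66x60 mm) along the rail (m), 0 at the middle, growing to the axis's +y. It resists being pushed along the rail with about 6 N only.
- amber_bottle: Bystander: brown reagent bottle with a black cap, 48 mm wide, 99 mm high. Origin: centre of its underside.
- desk_calculator: Bystander: dark pocket calculator lying flat, 122x74x11 mm. Origin: centre of its underside.
- red_screwdriver: Bystander: small screwdriver lying flat, red handle, 140 mm long, 23 mm thick. Origin: centre of its underside.
- blue_cup: Bystander: specimen cup with a blue lid, 54 mm wide, 78 mm high. Origin: centre of its underside.
- lab_timer: Bystander: flat white lab timer, 62x62x16 mm. Origin: centre of its underside.
Not all that is in view belongs to the job. Leave any blue look-alike of the grease_gun alone.

How it is judged:
By the outcome, as a careful person would: the job done as asked, in the order asked, and still so for the second after the job is handed in, while the arm keeps its last pose, push and grip.
It also fails if it takes over 54 s, if anything falls off the work surface, if the arm or the gripper's body presses on something with over 40 N, if the wrist force passes 120 N, or if a joint passes its speed limit or range.

## Working session

There is one attempt and no reset: what is moved stays moved. The work goes in short steps, Python scripts to look and compute and a tool call to move; the robot and the scene stay as the last step left them, time stands still between calls to the robot, and variables do not carry over. Pictures are saved under pics/ and viewed, at most 10 in all, crops included, and the job is handed in when it is done.

Besides the shell and the picture viewer there is one more tool, called after "Emit:" by a JSON object that holds its "api" and its "payload". move_arm: Moves the arm, as the interface text tells. Its arguments: {"type":"object","properties":{"steps":{"type":"array"},"fingers":{"type":"number"},"squeeze":{"type":"number"}},"required":["steps"]}

```bash
mkdir -p pics; ls
cat > h.py <<'E'
import numpy as np, cv2
from cell import ctrl
from scipy.spatial.transform import Rotation as R
def ray(c,px):
    k=ctrl.calibration(c);T=np.array(k["extrinsics"])
    u=cv2.undistortPoints(np.array([[px]],float),np.array(k["camera_matrix"]),np.array(k["D"]))[0,0]
    d=T[:3,:3]@np.array([u[0],u[1],1]);return T[:3,3],d/np.linalg.norm(d)
def atz(c,px,z):
    o,d=ray(c,px);return o+d*(z-o[2])/d[2]
def tri(rs):
    A=np.zeros((3,3));b=np.zeros(3)
    for o,d in rs:
        P=np.eye(3)-np.outer(d,d);A+=P;b+=P@o
    x=np.linalg.solve(A,b);return x,[np.linalg.norm((np.eye(3)-np.outer(d,d))@(x-o)) for o,d in rs]
def proj(c,p):
    k=ctrl.calibration(c);T=np.linalg.inv(np.array(k["extrinsics"]))
    r,_=cv2.Rodrigues(T[:3,:3]);q,_=cv2.projectPoints(np.array(p,float).reshape(-1,1,3),r,T[:3,3],np.array(k["camera_matrix"]),np.array(k["D"]));return q[:,0]
E
python3 - <<'E'
from h import *
o=ctrl.get_obs();print({k:np.round(v,3).tolist() for k,v in o.items()})
for c in ["scene","side"]:
    im=ctrl.capture(c);cv2.imwrite(f"pics/{c}0.png",im)
    print(c,np.round(ctrl.calibration(c)["extrinsics"],3).tolist(),ctrl.calibration(c)["camera_matrix"])
    for n in ["grease_gun","gun_handle","gun_stand","nipple_tip","cap_tab","axis","carriage","dust_cap","amber_bottle","blue_cup"]:
        print(n,[(np.round(d["location"],1).tolist(),round(d["confidence"],2)) for d in ctrl.spot_in(c,n)][:3])
E
```

```text
pics
{'time': 0.0, 'joints': [-1.197, 0.384, 0.016, 1.371, -0.006, 1.388, -0.046], 'joint_vel': [0.0, -0.0, -0.001, 0.0, 0.001, 0.001, -0.0], 'joint_efforts': [0.001, -62.759, 0.844, -37.182, 0.017, 0.014, -0.0], 'eef_pos': [0.264, 0.566, 0.201], 'eef_rot': [0.217, 0.976, -0.001, -0.0], 'wrist_force': [-0.252, -0.658, -0.292], 'ft_torque': [0.054, -0.004, 0.01], 'gripper_force': 0.0, 'opening': 0.997}
scene [[0.853, -0.397, 0.34, 0.099], [-0.523, -0.643, 0.56, -0.788], [-0.003, -0.655, -0.756, 1.175], [0.0, 0.0, 0.0, 1.0]] [[482.44025238   0.         320.83329613]
 [  0.         482.44025238 211.16950636]
 [  0.           0.           1.        ]]
grease_gun [([246.5, 172.6], 0.78), ([222.4, 148.6], 0.59)]
gun_handle [([221.1, 146.0], 0.77), ([248.5, 171.1], 0.7)]
gun_stand [([254.0, 191.8], 0.86)]
nipple_tip []
cap_tab [([330.4, 205.5], 0.5)]
axis [([355.0, 327.6], 0.71), ([338.6, 216.9], 0.65)]
carriage [([340.9, 205.7], 0.92)]
dust_cap []
amber_bottle [([356.1, 328.8], 0.97)]
blue_cup [([369.4, 290.2], 0.65)]
side [[-0.479, -0.577, 0.662, -0.589], [-0.878, 0.316, -0.36, 0.635], [-0.001, -0.753, -0.658, 1.239], [0.0, 0.0, 0.0, 1.0]] [[456.96452723   0.         318.68437785]
 [  0.         456.96452723 193.86010421]
 [  0.           0.           1.        ]]
grease_gun [([263.2, 229.9], 0.68), ([220.1, 261.2], 0.67)]
gun_handle [([222.5, 254.6], 0.71), ([262.4, 228.3], 0.67), ([366.0, 222.1], 0.56)]
gun_stand [([263.1, 248.2], 0.68)]
nipple_tip [([306.8, 188.5], 0.6), ([312.0, 240.3], 0.33)]
cap_tab []
axis [([296.9, 195.9], 0.97)]
carriage [([306.8, 183.0], 0.64), ([264.3, 245.6], 0.23)]
dust_cap []
amber_bottle []
blue_cup []
```

```bash
python3 -c "
import cv2
a=cv2.imread('pics/scene0.png')[90:390,150:550];b=cv2.imread('pics/side0.png')[100:320,130:430]
cv2.imwrite('pics/s1.png',cv2.resize(a,None,fx=2,fy=2,interpolation=cv2.INTER_CUBIC))
cv2.imwrite('pics/s2.png',cv2.resize(b,None,fx=2.6,fy=2.6,interpolation=cv2.INTER_CUBIC))"
```

```text
(no output)
```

View pics/s1.png

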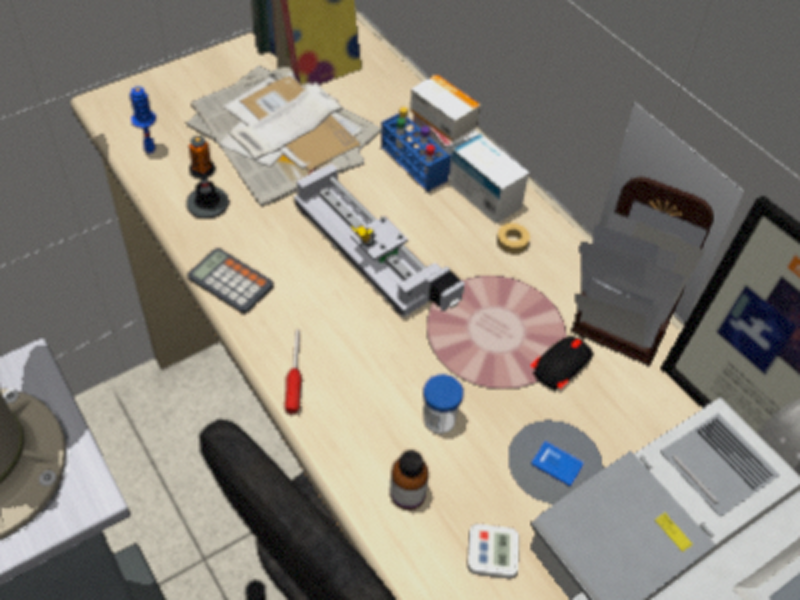

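View pics/s2.png

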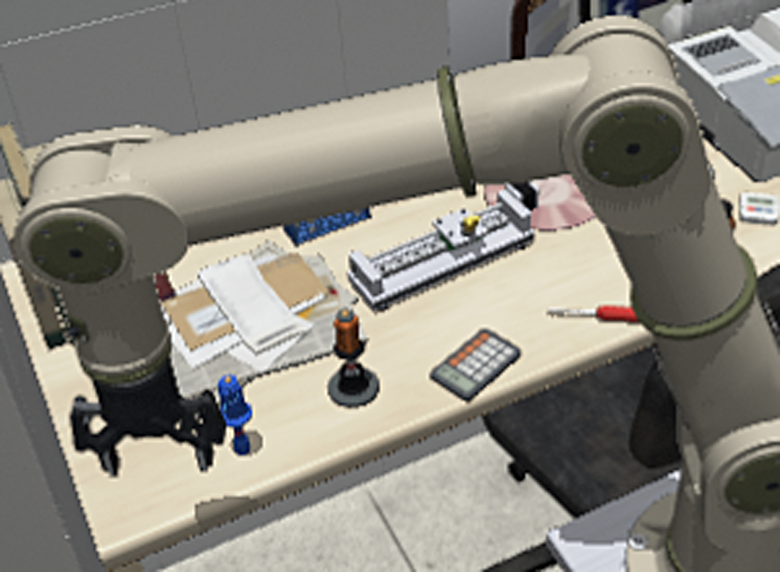

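The scene view has the orange gun at pixel (250,168), the yellow cap at (332,207), and the blue look-alike at (221,143). The side view has the gun at (263,225) and the cap at (311,186). Next I'll triangulate these roughly.

```bash
cat >> h.py <<'E'
def blob(im,lo,hi,box,show=False):
    x0,y0,x1,y1=box;h=cv2.cvtColor(im[y0:y1,x0:x1],cv2.COLOR_BGR2HSV);m=cv2.inRange(h,lo,hi)
    n,l,s,c=cv2.connectedComponentsWithStats(m)
    if n<2:return None
    i=1+np.argmax(s[1:,4]);return c[i]+[x0,y0],s[i].tolist()
E
python3 - <<'E'
from h import *
S=cv2.imread("pics/scene0.png");D=cv2.imread("pics/side0.png")
Y=((22,120,90),(35,255,255));O=((4,130,60),(17,255,255))
for nm,cc,b1,b2 in [("cap",Y,(315,190,350,225),(295,170,330,205)),("handle",O,(235,150,265,185),(250,210,280,245))]:
    a=blob(S,*cc,b1);b=blob(D,*cc,b2);print(nm,a,b);print(tri([ray("scene",a[0]),ray("side",b[0])]))
print("stand",tri([ray("scene",[253.5,190.5]),ray("side",[265,248])]))
# axis near long edge base corners in scene crop -> px ; rough yaw at z=0.03
f=lambda u,v:(150+u/2,90+v/2)
p=atz("scene",f(298,205),.03);q=atz("scene",f(406,312),.0);print(p,q)
for n,u,v in [("calc",231,280),("sd",294,370),("cup",442,385),("blue gun base",150,150)]: print(n,atz("scene",f(u,v),.01))
k=ctrl.calibration("wrist");print(np.round(k["extrinsics"],3).tolist(),k["camera_matrix"])
E
```

```text
cap (array([330.80487805, 205.68292683]), [11, 13, 10, 7, 41]) (array([310.75      , 184.66666667]), [14, 13, 6, 4, 12])
(array([0.62039455, 0.01159169, 0.09865666]), [np.float64(0.0002775768395204033), np.float64(0.0002775768395205768)])
handle (array([249.7184466 , 168.19417476]), [10, 11, 10, 16, 103]) (array([263.28767123, 228.32876712]), [9, 12, 9, 14, 73])
(array([0.48032523, 0.27161555, 0.11006841]), [np.float64(0.000998064744117438), np.float64(0.0009980647441175693)])
stand (array([0.48213684, 0.27240885, 0.00691322]), [np.float64(5.123333782695796e-05), np.float64(5.123333782676241e-05)])
[0.59654704 0.16557195 0.03      ] [ 0.63846409 -0.08838788  0.        ]
calc [0.43799925 0.09875468 0.01      ]
sd [ 0.4391546  -0.09608816  0.01      ]
cup [ 0.60517968 -0.22800054  0.01      ]
blue gun base [0.45071356 0.43213982 0.01      ]
[[0.424, 0.875, 0.235, 0.205], [0.906, -0.409, -0.111, 0.594], [-0.001, 0.26, -0.966, 0.373], [0.0, 0.0, 0.0, 1.0]] [[330.51099908   0.         316.31909837]
 [  0.         330.51099908 201.62224466]
 [  0.           0.           1.        ]]
```

Emit:
{"api": "move_arm", "payload": {"steps": [[-0.524,-0.374,-0.019,0,0,-0.6],[-0.524,-0.374,-0.019,0,0,-0.6],[-0.524,-0.374,-0.019,0,0,-0.6],[-0.524,-0.374,-0.019,0,0,-0.6],[-0.524,-0.374,-0.019,0,0,-0.6],[-0.524,-0.374,-0.019,0,0,-0.6],[-0.524,-0.374,-0.019,0,0,-0.6],[-0.524,-0.374,-0.019,0,0,-0.6]], "fingers": 1}}

```text
time: 2.1
eef_pos: [0.5086, 0.1336, 0.2171]
eef_rot: [-0.082, 0.997, 0.0, 0.0]
wrist_force: [1.2, 1.1, 0.6]
opening: 0.004
gripper_force: 0.0
```

Emit:
{"api": "move_arm", "payload": {"steps": [[-0.045,-0.125,0,0,0,0],[-0.045,-0.125,0,0,0,0],[-0.045,-0.125,0,0,0,0],[-0.045,-0.125,0,0,0,0],[-0.045,-0.125,0,0,0,0]]}}

```text
time: 2.72
eef_pos: [0.5721, 0.0216, 0.2166]
eef_rot: [-0.083, 0.997, 0.0, -0.0]
wrist_force: [0.4, 0.8, 0.8]
opening: 0.004
gripper_force: 0.0
```

Run:
```python
from h import *
o=ctrl.get_obs();print({k:np.round(o[k],3).tolist() for k in ["time","joints","eef_pos","eef_rot","wrist_force"]})
im=ctrl.capture("wrist");cv2.imwrite("pics/w1.png",im);np.save("w1.npy",ctrl.calibration("wrist")["extrinsics"])
for n in ["nipple_tip","cap_tab","carriage","dust_cap","axis"]:
    print(n,[(np.round(d["location"],1).tolist(),round(d["confidence"],2)) for d in ctrl.spot_in("wrist",n)][:3])
```

```text
{'time': 2.725, 'joints': [-0.374, 0.268, 0.351, 1.509, -0.094, 1.381, 1.72], 'eef_pos': [0.572, 0.022, 0.217], 'eef_rot': [-0.083, 0.997, 0.0, -0.0], 'wrist_force': [0.422, 0.788, 0.808]}
nipple_tip [([287.8, 237.7], 0.69)]
cap_tab [([301.1, 233.4], 0.65)]
carriage [([290.4, 235.8], 0.95), ([559.7, 131.6], 0.21)]
dust_cap [([298.6, 232.8], 0.6)]
axis [([311.1, 236.6], 0.88)]
```

View pics/w1.png

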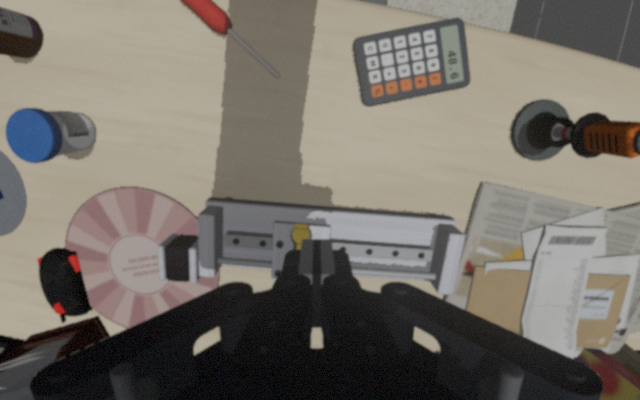

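The wrist view shows the cap at (301,233), partly behind the fingers. The axis runs across the rows at about 200–290, with the motor on the left. I'll take two stereo views from farther forward, with the cap clear of the fingers.

Emit:
{"api": "move_arm", "payload": {"steps": [[-0.06,-0.05,0.02,0,0,0],[-0.06,-0.05,0.02,0,0,0],[-0.06,-0.05,0.02,0,0,0],[-0.06,-0.05,0.02,0,0,0]]}}

```text
time: 3.52
eef_pos: [0.6395, -0.0194, 0.197]
eef_rot: [-0.082, 0.997, 0.0, 0.0]
wrist_force: [0.0, 0.1, 0.3]
opening: 0.001
gripper_force: 0.0
```

```bash
cat >> h.py <<'E'
def snap(n,names=()):
    o=ctrl.get_obs();k=ctrl.calibration("wrist");im=ctrl.capture("wrist");cv2.imwrite(f"pics/{n}.png",im);np.save(n+".npy",k["extrinsics"])
    for q in names: print(q,[(np.round(d["location"],1).tolist(),round(d["confidence"],2)) for d in ctrl.spot_in("wrist",q)][:3])
    return im
E
python3 -c "
from h import *
snap('wa',['nipple_tip','cap_tab','dust_cap'])"
```

```text
nipple_tip [([354.0, 201.7], 0.66)]
cap_tab [([361.4, 173.1], 0.74), ([321.9, 4.3], 0.63)]
dust_cap []
```

Emit:
{"api": "move_arm", "payload": {"steps": [[0,0.09,0,0,0,0],[0,0.09,0,0,0,0],[0,0.09,0,0,0,0],[0,0.09,0,0,0,0]]}}

```text
time: 4.22
eef_pos: [0.6253, 0.0678, 0.197]
eef_rot: [-0.081, 0.997, -0.0, 0.0]
wrist_force: [0.6, -0.8, -0.6]
opening: 0.002
gripper_force: 0.0
```

```bash
python3 -c "
from h import *
b=snap('wb',['nipple_tip','cap_tab','dust_cap']);a=cv2.imread('pics/wa.png')
f=lambda i,x:cv2.resize(i[80:280,x:x+260],None,fx=3,fy=3,interpolation=cv2.INTER_CUBIC)[:,:]
g=lambda i:cv2.resize(i[60:250,120:520],(800,300+80),interpolation=cv2.INTER_CUBIC)[:300]
cv2.imwrite('pics/ab.png',np.vstack([g(a),g(b)]))
print(ctrl.get_obs()['eef_pos'])"
```

```text
nipple_tip [([260.0, 201.8], 0.75)]
cap_tab [([256.3, 175.0], 0.75)]
dust_cap []
[0.62542559 0.06710797 0.19676631]
```

View pics/ab.png

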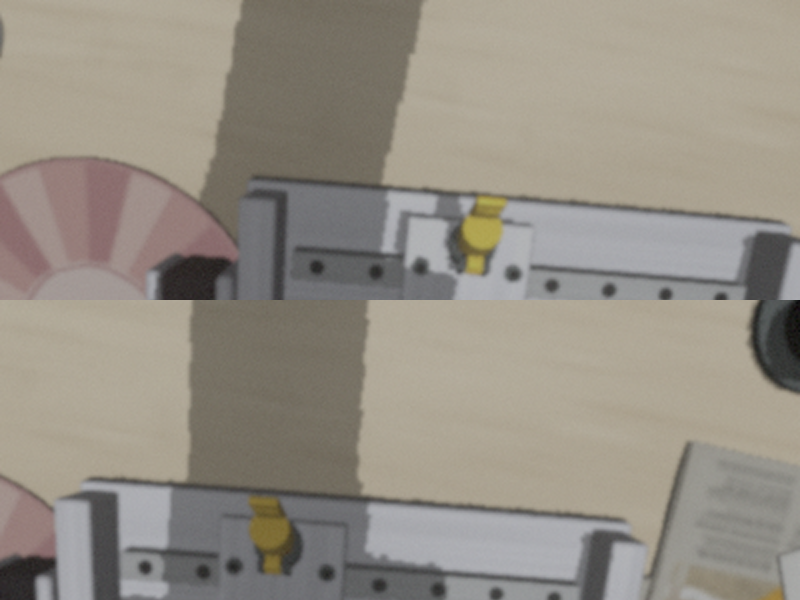

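Both views are clear. The tab's upper edge is at A(365,161) and B(252,160), the cap disc at A(360,176) and B(255,175), and the axis's front edge is visible.

```bash
cat >> h.py <<'E'
def rayT(T,px):
    k=ctrl.calibration("wrist")
    u=cv2.undistortPoints(np.array([[px]],float),np.array(k["camera_matrix"]),np.array(k["D"]))[0,0]
    d=T[:3,:3]@np.array([u[0],u[1],1]);return T[:3,3],d/np.linalg.norm(d)
def projT(T,p):
    k=ctrl.calibration("wrist");T=np.linalg.inv(T);r,_=cv2.Rodrigues(T[:3,:3]);return cv2.projectPoints(np.array(p,float).reshape(-1,1,3),r,T[:3,3],np.array(k["camera_matrix"]),np.array(k["D"]))[0][:,0]
E
python3 - <<'E'
from h import *
A=np.load("wa.npy");B=np.load("wb.npy")
a=lambda u,v:(120+u/2,60+v/2)
for n,p,q in [("tabtop",a(490,200),a(265,199)),("capc",a(481,232),a(270,231)),("tabspot",(361.4,173.1),(256.3,175)),("tipspot",(354,201.7),(260,201.8)),("platecornR",a(532,224),a(347,223)),("platecornL",a(405,212),a(222,214)),
  ("edgeL",a(250,179),a(85,181)),("edgeR",a(785,222),a(628,221)),("screw1",a(420,266),a(234,266)),("screw2",a(513,273),a(327,272))]:
    x,r=tri([rayT(A,p),rayT(B,q)]);print(n,np.round(x,4),np.round(r,4))
for T,l in [(A,[(250,179),(785,222)]),(B,[(85,181),(628,221)])]:
    P=[]
    for u in l:
        o,d=rayT(T,a(*u));P.append(o+d*(.03-o[2])/d[2])
    v=P[1]-P[0];print("edge z=.03",P,np.linalg.norm(v),np.degrees(np.arctan2(-v[0],v[1])))
E
```

```text
tabtop [0.6035 0.0131 0.1102] [0.0002 0.0002]
capc [0.6188 0.0143 0.0964] [0.0002 0.0002]
tabspot [0.6175 0.015  0.0951] [0.0008 0.0008]
tipspot [0.6484 0.0175 0.0695] [0.0001 0.0001]
platecornR [0.6174 0.044  0.0575] [0.0002 0.0002]
platecornL [ 0.6227 -0.0165  0.0537] [0.0004 0.0004]
edgeL [ 0.6229 -0.0978  0.0233] [0.0001 0.0001]
edgeR [0.5983 0.191  0.0196] [0.0001 0.0001]
screw1 [ 0.6448 -0.0058  0.0648] [0. 0.]
screw2 [0.6408 0.0383 0.0649] [0.0002 0.0002]
edge z=.03 [array([ 0.62188519, -0.09646423,  0.03      ]), array([0.5974668 , 0.18434136, 0.03      ])] 0.2818652805102653 4.969843340752868
edge z=.03 [array([ 0.62187453, -0.09474102,  0.03      ]), array([0.59730384, 0.1870265 , 0.03      ])] 0.28283679960993047 4.9836988251414605
```

Run:
```python
from h import *
A=np.load("wa.npy");B=np.load("wb.npy")
a=lambda u,v:(120+u/2,60+v/2);t=np.radians(5);ex=np.array([np.cos(t),np.sin(t),0]);ez=np.array([0,0,1])
tips=[]
for n,p,q,z,off in [("tabtop",a(490,200),a(265,199),.115,.015),("capc",a(481,232),a(270,231),.1007,.0012),("screw1",a(420,266),a(234,266),.068,0),("screw2",a(513,273),a(327,272),.068,0),("L",a(405,212),a(222,214),.065,0),("R",a(532,224),a(347,223),.065,0)]:
    P=[]
    for T,u in((A,p),(B,q)):
        o,d=rayT(T,u);P.append(o+d*(z-o[2])/d[2]+ex*off)
    print(n,np.round(P,4))
from itertools import product
tab=ctrl.spot_in
# scene/side tri of cap blob earlier: (.6204,.0116,.0987)
# refined yellow contour check
tip=np.array([.6185,.0143,.098]);n=np.array([-np.sin(np.radians(24))*ex[0],-np.sin(np.radians(24))*ex[1],np.cos(np.radians(24))])
print("n",n)
f=np.cross(n,np.cross(-ex,n)) ;ey=np.array([-ex[1],ex[0],0])
pts=[tip+.022*n+.0066*f+s*.006*ey for s in(-1,1)]+[tip+.003*n]
print(projT(A,pts),projT(B,pts));print(proj("scene",[tip]),proj("side",[tip]))
```

```text
tabtop [[0.6181 0.0136 0.115 ]
 [0.6174 0.0152 0.115 ]]
capc [[0.6195 0.0137 0.1007]
 [0.6189 0.0151 0.1007]]
screw1 [[ 0.6441 -0.006   0.068 ]
 [ 0.6439 -0.0051  0.068 ]]
screw2 [[0.6403 0.0377 0.068 ]
 [0.6398 0.0385 0.068 ]]
L [[ 0.6206 -0.017   0.065 ]
 [ 0.6209 -0.0138  0.065 ]]
R [[0.6165 0.0422 0.065 ]
 [0.6158 0.0443 0.065 ]]
n [-0.40518889 -0.03544943  0.91354546]
[[358.08506243 160.89220978]
 [373.57162468 162.10818049]
 [361.41434784 174.91647018]] [[243.30686204 160.97659566]
 [258.8204923  162.07987439]
 [254.13129388 174.91502177]]
[[329.73861956 205.58345508]] [[310.31756118 185.23195593]]
```

Emit:
{"api": "move_arm", "payload": {"steps": [[0.0554,-0.0477,0.0,0,0,0.077],[0.0554,-0.0477,0.0,0,0,0.077],[0.0554,-0.0477,0.05,0,0,0.077],[0.0554,-0.0477,0.092,0,0,0.077],[0.0554,-0.0477,0.092,0,0,0.077],[0.0554,-0.0477,0.092,0,0,0.077]]}}

```text
time: 5.18
eef_pos: [0.5795, 0.0122, 0.1064]
eef_rot: [-0.043, 0.999, -0.0, 0.001]
wrist_force: [0.1, 0.8, 0.6]
opening: 0.002
gripper_force: 0.0
```

Emit:
{"api": "move_arm", "payload": {"steps": [[-0.01,0,0,0,0,0],[-0.022,0,-0.003,0,0,0],[-0.034,0,-0.009,0,0,0],[-0.046,0,-0.013,0,0,0],[-0.057,0,-0.014,0,0,0],[-0.068,0,-0.014,0,0,0],[-0.07,0,-0.014,0,0,0],[-0.07,0,-0.014,0,0,0]]}}

```text
time: 6.18
eef_pos: [0.648, 0.0184, 0.1183]
eef_rot: [-0.043, 0.999, -0.0, -0.0]
wrist_force: [-0.0, 0.1, -0.3]
opening: 0.0
gripper_force: 0.0
```

Emit:
{"api": "move_arm", "payload": {"steps": [[0,0,-0.04,0,0,0],[0,0,-0.09,0,0,0],[0,0,-0.09,0,0,0],[0,0,-0.09,0,0,0]]}}

```text
time: 6.68
eef_pos: [0.6477, 0.0185, 0.2083]
eef_rot: [-0.043, 0.999, 0.0, -0.0]
wrist_force: [-0.4, -0.0, -0.6]
opening: 0.001
gripper_force: 0.0
```

```bash
python3 -c "
from h import *
b=snap('wc',['nipple_tip','cap_tab','dust_cap']);
cv2.imwrite('pics/wc2.png',cv2.resize(b[100:300,210:410],None,fx=3,fy=3,interpolation=cv2.INTER_CUBIC))
print(ctrl.get_obs()['eef_pos'])"
```

```text
nipple_tip [([316.1, 184.5], 0.84)]
cap_tab [([315.9, 155.0], 0.72)]
dust_cap [([316.0, 154.6], 0.66)]
[0.64733206 0.01865249 0.20715549]
```

View pics/wc2.png

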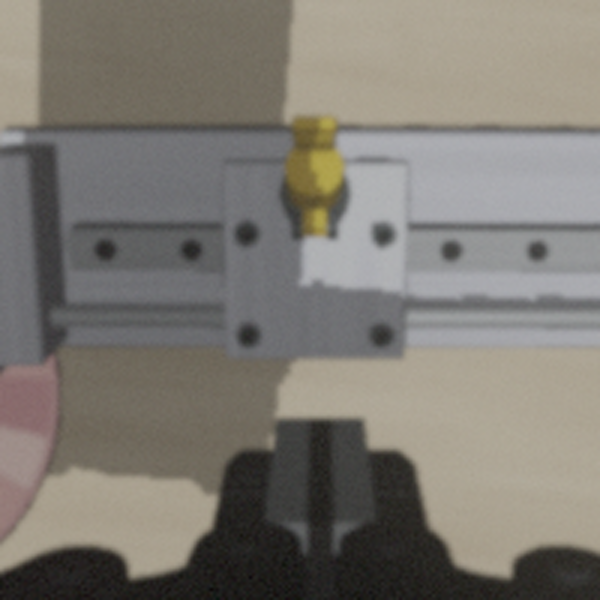

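The cap at (315,158) is still shut, so the fingers probably passed over the tab. I'll check where the fingertip really is by projecting it.

Run:
```python
from h import *
T=np.load("wc.npy");o=ctrl.get_obs();p=o["eef_pos"];Rm=R.from_quat(o["eef_rot"]).as_matrix()
for dx in(-.011,0,.011):
  for dz in (0,-.01,-.02): print(dx,dz,projT(T,[p+Rm@[dx,0,dz]])[0].round(1))
t=np.radians(5);ex=np.array([np.cos(t),np.sin(t),0]);n=np.array([-.4052,-.0354,.9135]);f=-ex*.9135-np.array([0,0,.4067]);ey=np.array([-ex[1],ex[0],0])
tip=np.array([.6185,.0145,.098])
print(projT(T,[tip+.022*n+.0086*f, tip+.022*n+.0046*f,tip+.003*n+.0086*f, tip+.003*n,tip+.003*n-.0085*f]))
y=blob(cv2.imread("pics/wc.png"),(20,90,60),(35,255,255),(290,120,345,190));print(y)
```

```text
-0.011 0 [317.1 252.9]
-0.011 -0.01 [317.1 260.5]
-0.011 -0.02 [317.1 269.1]
0 0 [317.1 234.6]
0 -0.01 [317.1 241.4]
0 -0.02 [317.1 249. ]
0.011 0 [317.1 215.7]
0.011 -0.01 [317.1 221.6]
0.011 -0.02 [317.1 228.1]
[[314.76606271 138.51389511]
 [314.7704224  143.34290096]
 [314.90524686 146.21566262]
 [314.91498524 155.98366187]
 [314.92488983 165.74821897]]
(array([314.4120983 , 156.65028355]), [15, 19, 19, 39, 529])
```

Emit:
{"api": "move_arm", "payload": {"steps": [[0.0705,-0.0017,0.0,0,0,0],[0.0705,-0.0017,0.02,0,0,0],[0.0705,-0.0017,0.07,0,0,0],[0.0705,-0.0017,0.1126,0,0,0],[0.0705,-0.0017,0.1126,0,0,0],[0.0705,-0.0017,0.1126,0,0,0]]}}

```text
time: 7.62
eef_pos: [0.5788, 0.0106, 0.0974]
eef_rot: [-0.043, 0.999, -0.0, 0.001]
wrist_force: [0.2, 0.4, 0.4]
opening: -0.001
gripper_force: 0.0
```

Emit:
{"api": "move_arm", "payload": {"steps": [[-0.012,0,0,0,0,0],[-0.024,0,-0.001,0,0,0],[-0.031,0,-0.007,0,0,0],[-0.038,0,-0.013,0,0,0],[-0.046,0,-0.017,0,0,0],[-0.055,0,-0.019,0,0,0],[-0.065,0,-0.02,0,0,0],[-0.075,0,-0.021,0,0,0]]}}

```text
time: 8.62
eef_pos: [0.6533, 0.0173, 0.1168]
eef_rot: [-0.043, 0.999, -0.0, -0.0]
wrist_force: [0.2, -0.5, -0.1]
opening: -0.0
gripper_force: 0.0
```

Emit:
{"api": "move_arm", "payload": {"steps": [[0,0,0,0,0,0],[0,0,0,0,0,0],[0,0,-0.04,0,0,0],[0,0,-0.09,0,0,0],[0,0,-0.09,0,0,0],[0,0,-0.09,0,0,0]]}}

```text
time: 9.38
eef_pos: [0.6523, 0.0173, 0.2067]
eef_rot: [-0.043, 0.999, 0.0, -0.0]
wrist_force: [0.3, -0.3, -0.7]
opening: -0.002
gripper_force: 0.0
```

```bash
python3 -c "
from h import *
b=snap('wd',['nipple_tip','cap_tab','dust_cap']);
cv2.imwrite('pics/wd2.png',cv2.resize(b[100:300,210:410],None,fx=3,fy=3,interpolation=cv2.INTER_CUBIC))
print(ctrl.get_obs()['eef_pos'],blob(b,(20,90,60),(35,255,255),(280,110,355,230)))"
```

```text
nipple_tip [([315.6, 180.6], 0.73), ([589.6, 32.5], 0.65)]
cap_tab [([316.7, 148.7], 0.84), ([393.3, 8.8], 0.48)]
dust_cap [([317.3, 150.0], 0.97)]
[0.6519613  0.01733345 0.20551318] (array([316.43613139, 151.72445255]), [27, 23, 19, 41, 548])
```

View pics/wd2.png

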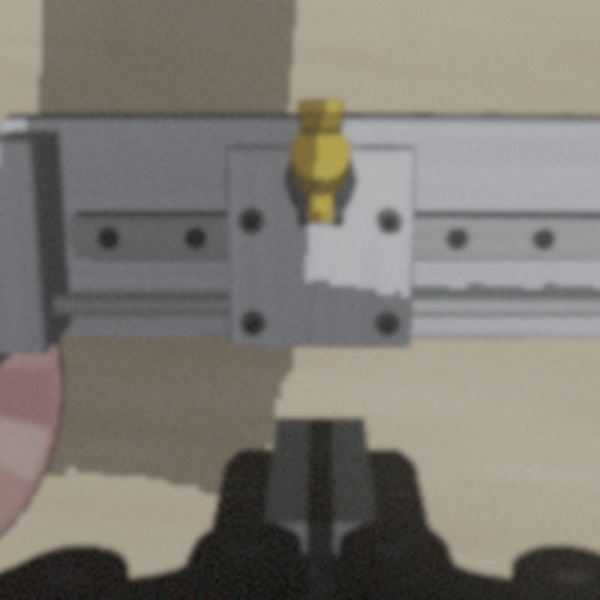

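Still shut, with the tab at (320,140). Next I'll repeat the push in stages, lower than before, and measure the cap with the wrist camera at each stage.

Emit:
{"api": "move_arm", "payload": {"steps": [[0.075,-0.001,0.0,0,0,0],[0.075,-0.001,0.02,0,0,0],[0.075,-0.001,0.07,0,0,0],[0.075,-0.001,0.115,0,0,0],[0.075,-0.001,0.115,0,0,0],[0.075,-0.001,0.115,0,0,0]]}}

```text
time: 10.32
eef_pos: [0.5789, 0.0096, 0.0934]
eef_rot: [-0.043, 0.999, -0.0, 0.001]
wrist_force: [0.2, -0.2, 0.7]
opening: 0.003
gripper_force: 0.0
```

```bash
python3 -c "
from h import *
b=snap('p0')
print(ctrl.get_obs()['eef_pos'],blob(b,(20,90,60),(35,255,255),(250,110,380,330)))"
```

```text
[0.57948476 0.00970667 0.09407672] None
```

Emit:
{"api": "move_arm", "payload": {"steps": [[-0.01,0,0,0,0,0],[-0.02,0,-0.0,0,0,0],[-0.028,0,-0.002,0,0,0],[-0.028,0,-0.002,0,0,0]]}}

```text
time: 10.88
eef_pos: [0.6068, 0.0123, 0.0941]
eef_rot: [-0.043, 0.999, -0.0, 0.0]
wrist_force: [0.1, 0.2, -0.5]
opening: -0.001
gripper_force: 0.0
```

```bash
python3 -c "
from h import *
b=snap('p1');a=cv2.imread('pics/p0.png')
print(ctrl.get_obs()['eef_pos'],ctrl.get_obs()['wrist_force'],blob(b,(20,90,60),(35,255,255),(250,110,380,330)))
g=lambda i:cv2.resize(i[150:350,220:420],None,fx=2,fy=2,interpolation=cv2.INTER_CUBIC)
cv2.imwrite('pics/pp.png',np.hstack([g(a),g(b)]))"
```

```text
[0.60622716 0.01209551 0.09389992] [-1.05607573 -0.29448716  0.46239762] None
```

View pics/pp.png

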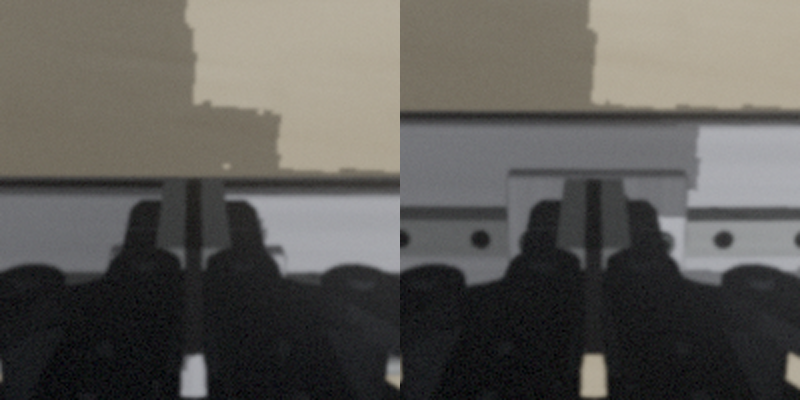

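The cap is hidden behind the fingers at both stages. I'll continue the push in stages and watch the yellow blob through the scene camera.

```bash
cat >> h.py <<'E'
def yel(tag):
    im=ctrl.capture("scene");cv2.imwrite(f"pics/sc_{tag}.png",im);o=ctrl.get_obs()
    h=cv2.cvtColor(im[185:225,310:355],cv2.COLOR_BGR2HSV);m=cv2.inRange(h,(22,120,60),(35,255,255));ys,xs=np.nonzero(m)
    print(tag,o["time"],o["eef_pos"].round(4) if hasattr(o["eef_pos"],"round") else o["eef_pos"],len(xs),(xs.mean()+310,ys.mean()+185,xs.min()+310,xs.max()+310,ys.min()+185,ys.max()+185) if len(xs) else None)
E
python3 -c "
from h import *
yel('a')"
```

```text
a 10.975 [0.6059 0.0121 0.0938] 41 (np.float64(331.1219512195122), np.float64(205.9512195121951), np.int64(327), np.int64(335), np.int64(203), np.int64(210))
```

Emit:
{"api": "move_arm", "payload": {"steps": [[-0.006,0,-0.007,0,0,0],[-0.012,0,-0.012,0,0,0],[-0.018,0,-0.016,0,0,0],[-0.018,0,-0.016,0,0,0]]}}

```text
time: 11.48
eef_pos: [0.6246, 0.0139, 0.1104]
eef_rot: [-0.043, 0.999, -0.0, 0.0]
wrist_force: [0.3, 0.3, 0.6]
opening: 0.004
gripper_force: 0.0
```

```bash
python3 -c "
from h import *
yel('b')"
```

```text
b 11.525 [0.6241 0.0138 0.11  ] 39 (np.float64(331.12820512820514), np.float64(205.84615384615384), np.int64(327), np.int64(335), np.int64(203), np.int64(209))
```

Emit:
{"api": "move_arm", "payload": {"steps": [[-0.01,0,-0.002,0,0,0],[-0.02,0,-0.004,0,0,0],[-0.03,0,-0.005,0,0,0],[-0.03,0,-0.005,0,0,0]]}}

```text
time: 12.02
eef_pos: [0.6545, 0.0164, 0.1147]
eef_rot: [-0.043, 0.999, -0.0, -0.0]
wrist_force: [-0.8, 0.3, -0.8]
opening: -0.001
gripper_force: 0.0
```

```bash
python3 -c "
from h import *
yel('c')
g=lambda t:cv2.resize(cv2.imread(f'pics/sc_{t}.png')[165:230,300:360],None,fx=6,fy=6,interpolation=cv2.INTER_CUBIC)
cv2.imwrite('pics/abc.png',np.hstack([g('b'),g('c')]))"
```

```text
c 12.075 [0.654  0.0163 0.1146] 37 (np.float64(331.1621621621622), np.float64(206.0810810810811), np.int64(327), np.int64(335), np.int64(203), np.int64(210))
```

View pics/abc.png

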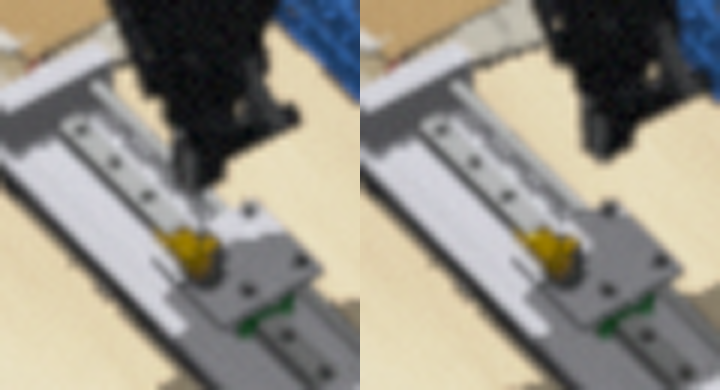

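The scene crops show the fingertips well above the cap, at (334,199) in stage b and (341,192) in stage c. I'll compare these with where the reported TCP projects.

Run:
```python
from h import *
for p in ([.6241,.0138,.11],[.654,.0163,.1146]):
    for dz in(0,.01,.02,.03): print(p,dz,proj("scene",[np.array(p)+[0,0,dz]])[0].round(1))
```

```text
[0.6241, 0.0138, 0.11] 0 [331.5 202.3]
[0.6241, 0.0138, 0.11] 0.01 [331.5 200. ]
[0.6241, 0.0138, 0.11] 0.02 [331.6 197.7]
[0.6241, 0.0138, 0.11] 0.03 [331.6 195.4]
[0.654, 0.0163, 0.1146] 0 [339.5 196.8]
[0.654, 0.0163, 0.1146] 0.01 [339.6 194.5]
[0.654, 0.0163, 0.1146] 0.02 [339.7 192.2]
[0.654, 0.0163, 0.1146] 0.03 [339.8 189.9]
```

The fingertips really end about 15–20 mm above the reported TCP. I'll measure that offset by touching the bare worktop in front of the axis.

Emit:
{"api": "move_arm", "payload": {"steps": [[0.0,0,-0.045,0,0,0],[0.06,0,-0.045,0,0,0],[0.12,0,-0.03,0,0,0],[0.12,0,0.03,0,0,0],[0.12,0,0.09,0,0,0],[0.12,0,0.109,0,0,0],[0.12,0,0.109,0,0,0]]}}

```text
time: 12.95
eef_pos: [0.5325, 0.0058, 0.0046]
eef_rot: [-0.043, 0.999, -0.0, -0.002]
wrist_force: [-0.2, 0.2, -0.5]
opening: -0.004
gripper_force: 0.0
```

Emit:
{"api": "move_arm", "payload": {"steps": [[0,0,0.005,0,0,0],[0,0,0.01,0,0,0]]}}

```text
time: 13.2
eef_pos: [0.5354, 0.0061, -0.003]
eef_rot: [-0.043, 0.999, 0.0, 0.001]
wrist_force: [0.1, -0.1, 0.5]
opening: 0.003
gripper_force: 0.0
```

Emit:
{"api": "move_arm", "payload": {"steps": [[0,0,0.003,0,0,0],[0,0,0.006,0,0,0]]}}

```text
time: 13.45
eef_pos: [0.5345, 0.0061, -0.0099]
eef_rot: [-0.043, 0.999, 0.0, 0.0]
wrist_force: [0.7, 0.3, 0.4]
opening: 0.001
gripper_force: 0.0
```

Emit:
{"api": "move_arm", "payload": {"steps": [[0,0,0.003,0,0,0],[0,0,0.006,0,0,0]]}}

```text
time: 13.7
eef_pos: [0.5343, 0.006, -0.0162]
eef_rot: [-0.043, 0.999, -0.0, -0.0]
wrist_force: [0.7, 0.6, -0.4]
opening: -0.001
gripper_force: 0.0
```

```bash
python3 -c "
from h import *
o=ctrl.get_obs();print(o['eef_pos'],o['wrist_force'],o['time'])"
```

```text
[ 0.53426342  0.00604402 -0.01618052] [ 0.72255127  0.56155178 -0.37114887] 13.7
```

Emit:
{"api": "move_arm", "payload": {"steps": [[0,0,0.002,0,0,0],[0,0,0.004,0,0,0]]}}

```text
time: 13.95
eef_pos: [0.5342, 0.006, -0.0202]
eef_rot: [-0.043, 0.999, -0.0, -0.0]
wrist_force: [0.8, -0.8, -0.3]
opening: 0.004
gripper_force: 0.0
```

Emit:
{"api": "move_arm", "payload": {"steps": [[0,0,0.002,0,0,0],[0,0,0.004,0,0,0]]}}

```text
time: 14.2
eef_pos: [0.5343, 0.006, -0.0241]
eef_rot: [-0.043, 0.999, -0.0, -0.0]
wrist_force: [0.3, 0.3, 0.4]
opening: -0.003
gripper_force: 0.0
```

Emit:
{"api": "move_arm", "payload": {"steps": [[0,0,0.002,0,0,0],[0,0,0.004,0,0,0]]}}

```text
time: 14.45
eef_pos: [0.5342, 0.006, -0.0281]
eef_rot: [-0.043, 0.999, 0.0, -0.0]
wrist_force: [-0.1, 1.2, 0.3]
opening: -0.002
gripper_force: 0.0
```

Emit:
{"api": "move_arm", "payload": {"steps": [[0,0,0.002,0,0,0],[0,0,0.004,0,0,0]]}}

```text
time: 14.7
eef_pos: [0.5344, 0.0061, -0.0294]
eef_rot: [-0.043, 0.999, 0.001, -0.0]
wrist_force: [-20.0, -0.6, 50.9]
opening: -0.004
gripper_force: 25.6
```

```bash
python3 -c "
from h import *
o=ctrl.get_obs();print(o['eef_pos'],o['wrist_force'],o['time'])
w=snap('t0');s=ctrl.capture('scene');p=proj('scene',[o['eef_pos']])[0];print(p)
u,v=p.astype(int)
a=cv2.resize(w[150:330,220:420],None,fx=2.2,fy=2.2,interpolation=cv2.INTER_CUBIC);b=cv2.resize(s[v-60:v+30,u-45:u+45],a.shape[:2][::-1] if 0 else (396,396),interpolation=cv2.INTER_CUBIC)
print(a.shape);cv2.imwrite('pics/t2.png',np.hstack([a[:396,:400],b[:a.shape[0]]]))"
```

```text
[ 0.53435468  0.00605404 -0.02939553] [-19.96492913  -0.62310585  50.87326391] 14.7
[307.84687635 245.0229991 ]
(396, 440, 3)
```

View pics/t2.png

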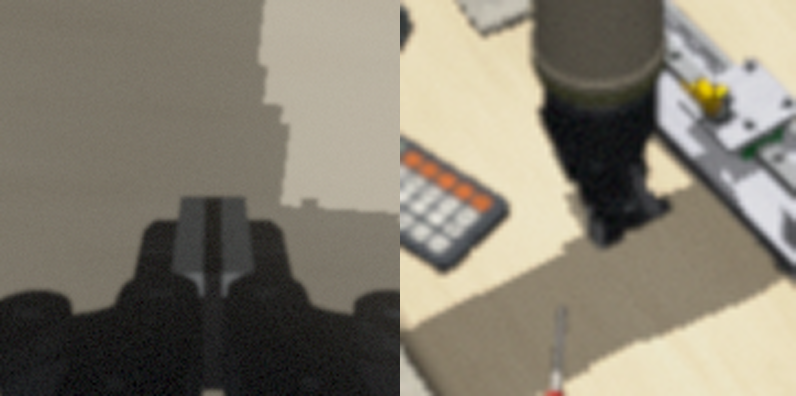

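I got contact at a reported z of −0.0285, so the shut fingertips sit 28.5 mm above the reported TCP. Next I'll redo the push 28 mm lower.

Emit:
{"api": "move_arm", "payload": {"steps": [[0,0,-0.05,0,0,0],[0,0,-0.097,0,0,0],[-0.02,0.001,-0.097,0,0,0],[-0.04,0.001,-0.097,0,0,0],[-0.04,0.001,-0.097,0,0,0],[-0.04,0.001,-0.097,0,0,0]]}}

```text
time: 15.55
eef_pos: [0.5732, 0.0102, 0.0645]
eef_rot: [-0.043, 0.999, -0.0, -0.001]
wrist_force: [0.2, -0.2, 0.7]
opening: -0.002
gripper_force: 0.0
```

Emit:
{"api": "move_arm", "payload": {"steps": [[-0.012,0,0,0,0,0],[-0.024,0,-0.001,0,0,0],[-0.031,0,-0.007,0,0,0],[-0.038,0,-0.013,0,0,0],[-0.046,0,-0.017,0,0,0],[-0.055,0,-0.019,0,0,0],[-0.065,0,-0.02,0,0,0],[-0.075,0,-0.021,0,0,0]]}}

```text
time: 16.55
eef_pos: [0.6493, 0.017, 0.0858]
eef_rot: [-0.043, 0.999, -0.0, -0.0]
wrist_force: [0.1, -0.1, -0.1]
opening: 0.002
gripper_force: 0.0
```

```bash
python3 -c "
from h import *
yel('d')"
```

```text
d 16.6 [0.6503 0.0172 0.0859] 51 (np.float64(339.7843137254902), np.float64(200.15686274509804), np.int64(334), np.int64(346), np.int64(195), np.int64(206))
```

The blob moved to (340,200), so the cap is open. I'll lift and take stereo views of the nipple, then of the gun.

Emit:
{"api": "move_arm", "payload": {"steps": [[0,0,-0.05,0,0,0],[0,0,-0.1,0,0,0],[0,-0.035,-0.11,0,0,0],[0,-0.035,-0.11,0,0,0],[0,-0.035,-0.11,0,0,0]]}}

```text
time: 17.23
eef_pos: [0.6515, -0.0176, 0.1952]
eef_rot: [-0.043, 0.999, 0.0, -0.001]
wrist_force: [1.6, 0.6, 0.5]
opening: 0.0
gripper_force: 0.0
```

```bash
python3 -c "
from h import *
snap('n1',['nipple_tip','cap_tab','dust_cap'])"
```

```text
nipple_tip [([354.8, 190.8], 0.57), ([597.5, 42.9], 0.36)]
cap_tab [([359.7, 199.1], 0.95), ([352.0, 190.9], 0.6)]
dust_cap [([26.5, 1.5], 0.48)]
```

Emit:
{"api": "move_arm", "payload": {"steps": [[0.015,0.07,0,0,0,0],[0.015,0.07,0,0,0,0],[0.015,0.07,0,0,0,0],[0.015,0.07,0,0,0,0]]}}

```text
time: 17.92
eef_pos: [0.6309, 0.049, 0.1959]
eef_rot: [-0.042, 0.999, -0.0, -0.0]
wrist_force: [0.3, 0.0, 0.2]
opening: 0.0
gripper_force: 0.0
```

```bash
python3 -c "
from h import *
snap('n2',['nipple_tip','cap_tab','dust_cap']);print(ctrl.get_obs()['eef_pos'])"
```

```text
nipple_tip [([281.4, 204.5], 0.79)]
cap_tab []
dust_cap [([277.1, 215.8], 0.6)]
[0.63096939 0.04917788 0.1959824 ]
```

Emit:
{"api": "move_arm", "payload": {"steps": [[0.068,0.157,-0.054,0,0,0],[0.068,0.157,-0.054,0,0,0],[0.068,0.157,-0.054,0,0,0],[0.068,0.157,-0.054,0,0,0],[0.068,0.157,-0.054,0,0,0],[0.068,0.157,-0.054,0,0,0]], "fingers": -1}}

```text
time: 18.88
eef_pos: [0.5502, 0.1989, 0.2495]
eef_rot: [-0.041, 0.999, -0.001, -0.0]
wrist_force: [0.4, 0.1, 0.1]
opening: 0.999
gripper_force: 0.0
```

```bash
python3 -c "
from h import *
snap('g1',['gun_handle','grease_gun','gun_stand'])"
```

```text
gun_handle [([564.4, 104.6], 0.91), ([402.4, 114.3], 0.59)]
grease_gun [([403.2, 111.5], 0.8), ([564.9, 107.0], 0.64)]
gun_stand [([370.7, 112.9], 0.62), ([64.0, 44.2], 0.31)]
```

Emit:
{"api": "move_arm", "payload": {"steps": [[-0.0,0.08,0,0,0,0],[-0.0,0.08,0,0,0,0],[0,0.08,0,0,0,0],[0,0.08,0,0,0,0]]}}

```text
time: 19.58
eef_pos: [0.5433, 0.2789, 0.25]
eef_rot: [-0.042, 0.999, -0.001, 0.0]
wrist_force: [-0.1, -0.2, 0.5]
opening: 1.001
gripper_force: 0.0
```

```bash
python3 -c "
from h import *
snap('g2',['gun_handle','grease_gun','gun_stand']);print(ctrl.get_obs()['eef_pos'],ctrl.get_obs()['time'])
A=np.load('n1.npy');B=np.load('n2.npy')
for i in (1,2):
    T=np.load(f'g{i}.npy');print(projT(T,[[.481,.272,.14],[.481,.272,.01]]))
    im=cv2.imread(f'pics/g{i}.png');print(blob(im,(3,110,50),(18,255,255),(0,0,640,250)))
tip=[.6185,.0145,.098];print(projT(A,[tip]),projT(B,[tip]))
r=lambda i,x,y,w,h:cv2.resize(cv2.imread(f'pics/{i}.png')[y:y+h,x:x+w],(400,300),interpolation=cv2.INTER_CUBIC)
a,b=projT(A,[tip])[0].astype(int),projT(B,[tip])[0].astype(int)
g=[projT(np.load(f'g{i}.npy'),[[.481,.272,.08]])[0].astype(int) for i in(1,2)]
boxes=[('n1',a[0]-40,a[1]-30,80,60),('n2',b[0]-40,b[1]-30,80,60)]+[(f'g{i+1}',max(0,g[i][0]-80),max(0,g[i][1]-60),160,120) for i in (0,1)]
print(boxes);t=[r(*q) for q in boxes];cv2.imwrite('pics/four.png',np.vstack([np.hstack(t[:2]),np.hstack(t[2:])]))"
```

```text
gun_handle [([318.3, 112.7], 0.9), ([488.0, 102.6], 0.69)]
grease_gun [([492.0, 105.0], 0.63), ([316.6, 110.4], 0.62)]
gun_stand [([297.3, 108.1], 0.95)]
[0.54315015 0.27932489 0.25029634] 19.775
[[411.44747211 117.21735276]
 [381.80843698 115.95415161]]
(array([401.11009174, 113.64525994]), [386, 98, 37, 36, 327])
[[314.95323631 116.97408402]
 [315.61263313 115.81095351]]
(array([200.42857143,  78.64761905]), [195, 73, 12, 12, 105])
[[359.45476382 158.33989078]] [[276.5632349 175.9817474]]
[('n1', np.int64(319), np.int64(128), 80, 60), ('n2', np.int64(236), np.int64(145), 80, 60), ('g1', np.int64(314), np.int64(56), 160, 120), ('g2', np.int64(235), np.int64(56), 160, 120)]
```

View pics/four.png

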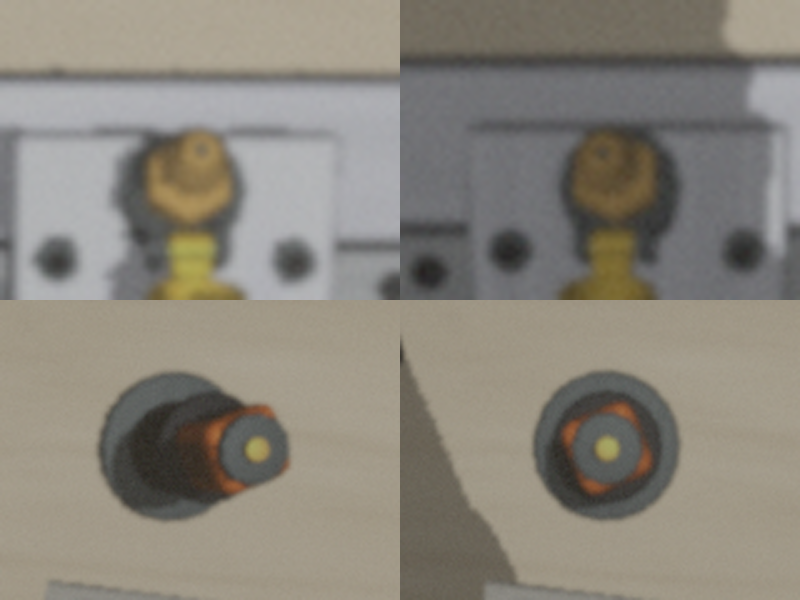

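The picture shows the cap right back and the brass tip's centre at n1(359.6,158) and n2(277,175). The gun cap's dot is at g1(417,116) and g2(318,116), with the handle's flats about 23° off the tool's y axis. Next I'll triangulate these.

Run:
```python
from h import *
A,B,G,H=[np.load(f"{k}.npy") for k in("n1","n2","g1","g2")]
def both(n,TA,p,TB,q,z):
    x,r=tri([rayT(TA,p),rayT(TB,q)]);P=[]
    for T,u in((TA,p),(TB,q)):
        o,d=rayT(T,u);P.append((o+d*(z-o[2])/d[2]).round(4))
    print(n,x.round(4),np.round(r,4),P)
both("tip",A,(359.6,158),B,(277,175.2),.098)
both("dot",G,(417.2,116),H,(317.8,116),.1485)
both("stand",G,(383.2,114.6),H,(317.8,114.2),.01)
both("screwR",A,(319+293/5,128+261/5),B,(236+343/5,145+251/5),.068)
both("screwL",A,(319+57/5,128+259/5),B,(236+110/5,145+250/5),.068)
o=ctrl.get_obs();print(o["eef_pos"],R.from_quat(o["eef_rot"]).as_matrix().round(3).tolist(),o["joints"])
```

```text
tip [0.6182 0.0147 0.0967] [0.0002 0.0002] [array([0.6182, 0.0146, 0.098 ]), array([0.6178, 0.0148, 0.098 ])]
dot [0.4798 0.2742 0.1482] [0.0001 0.0001] [array([0.4797, 0.2742, 0.1485]), array([0.48  , 0.2743, 0.1485])]
stand [0.479  0.2745 0.0047] [0.0001 0.0001] [array([0.4793, 0.2735, 0.01  ]), array([0.4789, 0.2745, 0.01  ])]
screwR [0.6411 0.0383 0.0654] [0.0001 0.0001] [array([0.6407, 0.0378, 0.068 ]), array([0.6404, 0.0383, 0.068 ])]
screwL [ 0.6445 -0.0055  0.0657] [0. 0.] [array([ 0.644 , -0.0056,  0.068 ]), array([ 0.6439, -0.0051,  0.068 ])]
[0.54315015 0.27932489 0.25029634] [[-0.996, -0.084, 0.0], [-0.084, 0.996, -0.0], [-0.0, -0.0, -1.0]] [-0.73795484  0.34058459  0.28766621  1.33824064 -0.09506576  1.4758991
  1.19792133]
```

Emit:
{"api": "move_arm", "payload": {"steps": [[0.0637,0.0003,0,0,0,-0.4],[0.0637,0.0003,0,0,0,-0.4],[0.0637,0.0003,0.02,0,0,-0.4],[0.0637,0.0003,0.075,0,0,-0.4],[0.0637,0.0003,0.13,0,0,-0.4],[0.0637,0.0003,0.168,0,0,-0.4],[0.0637,0.0003,0.168,0,0,-0.4],[0.0637,0.0003,0.168,0,0,-0.4]]}}

```text
time: 20.78
eef_pos: [0.4803, 0.2758, 0.0839]
eef_rot: [-0.24, 0.971, 0.0, 0.001]
wrist_force: [-0.5, 0.3, 1.1]
opening: 0.999
gripper_force: 0.0
```

Emit:
{"api": "move_arm", "payload": {"steps": [[0.0013,-0.0011,0.004,0,0,0],[0.0013,-0.0011,0.004,0,0,0],[0.0013,-0.0011,0.004,0,0,0],[0.0013,-0.0011,0.004,0,0,0],[0.0013,-0.0011,0.004,0,0,0],[0.0013,-0.0011,0.004,0,0,0],[0.0013,-0.0011,0.004,0,0,0],[0.0013,-0.0011,0.004,0,0,0]], "fingers": 1, "squeeze": 120}}

```text
time: 21.78
eef_pos: [0.4789, 0.2742, 0.0788]
eef_rot: [-0.241, 0.971, 0.0, 0.0]
wrist_force: [-1.3, -0.8, 6.1]
opening: 0.286
gripper_force: 117.5
```

The gun is gripped: the opening of 0.286 is about 26 mm. I'll lift it clear and compute the pre-press pose.

Emit:
{"api": "move_arm", "payload": {"steps": [[0,0,-0.03,0,0,0],[0,0,-0.08,0,0,0],[0,0,-0.13,0,0,0],[0,0,-0.13,0,0,0],[0,0,-0.13,0,0,0]]}}

```text
time: 22.4
eef_pos: [0.4779, 0.2737, 0.2068]
eef_rot: [-0.241, 0.971, -0.0, -0.001]
wrist_force: [-0.7, 0.2, -3.1]
opening: 0.283
gripper_force: 118.4
```

```bash
cat >> h.py <<'E'
TIP=np.array([.618,.0147,.098]);_t=np.radians(5);EX=np.array([np.cos(_t),np.sin(_t),0]);EY=np.array([-EX[1],EX[0],0])
_a=np.radians(24);N=-np.sin(_a)*EX+np.cos(_a)*np.array([0,0,1.])
RT=np.column_stack([np.cross(EY,-N),EY,-N])
def goal(s,m=np.array([-.0007,0,.0688]),tip=None):
    "tool-frame step bringing the mouth to tip+s*n, gun along n; m = mouth in the tool frame"
    tip=TIP if tip is None else tip
    o=ctrl.get_obs();p=np.array(o["eef_pos"]);Rc=R.from_quat(o["eef_rot"]).as_matrix()
    P=tip+s*N-RT@m;return (Rc.T@(P-p)).round(4),R.from_matrix(Rc.T@RT).as_rotvec().round(3),P.round(4)
E
python3 -c "
from h import *
o=ctrl.get_obs();print(o['eef_pos'],o['wrist_force'],o['opening'],o['gripper_force'],o['joints'])
print(goal(.04),goal(.0))
im=ctrl.capture('side');cv2.imwrite('pics/side_l.png',im)
print(ctrl.spot_in('side','grease_gun'),ctrl.spot_in('side','gun_stand'))"
```

```text
[0.47787509 0.27369549 0.20677273] [-0.71108153  0.21220304 -3.08559642] 0.2834784880199307 118.3870017528534 [-0.76298815  0.22072462  0.22090009  1.57757542 -0.04916079  1.35057791
  1.52073732]
(array([ 0.0385, -0.277 ,  0.0098]), array([ 0.083, -0.415,  0.393]), array([0.5733, 0.0108, 0.1971])) (array([ 0.0235, -0.2833,  0.0463]), array([ 0.083, -0.415,  0.393]), array([0.5895, 0.0122, 0.1606]))
[{'location': [221.1, 258.0], 'confidence': 0.65}, {'location': [262.6, 207.1], 'confidence': 0.52}, {'location': [377.8, 181.9], 'confidence': 0.5}, {'location': [262.3, 217.7], 'confidence': 0.48}] [{'location': [264.2, 245.4], 'confidence': 0.62}]
```

Emit:
{"api": "move_arm", "payload": {"steps": [[0.0385,-0.277,0.0098,0.083,-0.415,0.393],[0.0385,-0.277,0.0098,0.083,-0.415,0.393],[0.0385,-0.277,0.0098,0.083,-0.415,0.393],[0.0385,-0.277,0.0098,0.083,-0.415,0.393],[0.0385,-0.277,0.0098,0.083,-0.415,0.393],[0.0385,-0.277,0.0098,0.083,-0.415,0.393],[0.0385,-0.277,0.0098,0.083,-0.415,0.393],[0.0385,-0.277,0.0098,0.083,-0.415,0.393]]}}

```text
time: 23.55
eef_pos: [0.5734, 0.0127, 0.1976]
eef_rot: [-0.044, 0.977, 0.01, 0.208]
wrist_force: [-0.3, 0.1, -2.9]
opening: 0.284
gripper_force: 118.4
```

```bash
python3 -c "
from h import *
o=ctrl.get_obs();print(o['time'],o['eef_pos'],o['wrist_force'],o['opening'],o['joints'])
print(goal(.04),goal(.004))
w=snap('k1',['nipple_tip','grease_gun'])
T=np.load('k1.npy');p=np.array(o['eef_pos']);Rc=R.from_quat(o['eef_rot']).as_matrix();print(projT(T,[TIP]),projT(T,[p+Rc@[-.0007+d,0,.0688] for d in(-.01,0,.01)]),projT(T,[p+Rc@[.0213,0,-.003]]))
for r in range(150,300,4): print(r,w[r,[300,306,312,317,322,328,334]].sum(1).tolist())
"
```

```text
23.55 [0.57342114 0.01265184 0.19760718] [-0.2803187   0.06898353 -2.92347351] 0.28360912157080786 [-0.58074487 -0.07366966  0.48936327  1.97443068  0.04423163  0.81320677
  1.55184732]
(array([ 0.0005, -0.0018,  0.0003]), array([0.002, 0.   , 0.002]), array([0.5733, 0.0108, 0.1971])) (array([ 0.0005, -0.0019,  0.0363]), array([0.002, 0.   , 0.002]), array([0.5879, 0.0121, 0.1642]))
nipple_tip [([314.5, 186.6], 0.79)]
grease_gun [([316.1, 259.0], 0.92)]
[[314.57012887 191.39502322]] [[316.90520444 216.98830388]
 [316.9024337  204.34067421]
 [316.89948019 191.42546548]] [[316.93129462 200.50979622]]
150 [378, 372, 406, 540, 540, 534, 538]
154 [481, 369, 507, 504, 528, 467, 505]
158 [370, 363, 357, 360, 367, 360, 367]
162 [364, 363, 364, 366, 366, 363, 363]
166 [341, 343, 344, 336, 343, 350, 347]
170 [342, 332, 283, 303, 349, 332, 346]
174 [528, 361, 243, 280, 487, 536, 535]
178 [523, 215, 213, 223, 297, 535, 532]
182 [523, 235, 297, 319, 317, 540, 534]
186 [526, 354, 236, 246, 369, 533, 531]
190 [532, 355, 437, 346, 368, 531, 272]
194 [521, 325, 202, 197, 233, 529, 342]
198 [530, 220,
[... 325 characters left out ...]
 130, 134, 132, 162]
234 [151, 159, 151, 154, 164, 141, 161]
238 [163, 147, 168, 145, 154, 159, 173]
242 [128, 125, 127, 125, 136, 141, 140]
246 [152, 142, 149, 146, 141, 153, 158]
250 [151, 144, 142, 148, 148, 148, 151]
254 [169, 163, 153, 165, 158, 153, 160]
258 [158, 163, 158, 160, 166, 176, 167]
262 [190, 188, 187, 190, 183, 174, 173]
266 [220, 213, 204, 187, 205, 202, 203]
270 [233, 188, 135, 128, 137, 197, 219]
274 [129, 127, 146, 144, 147, 131, 163]
278 [171, 180, 180, 174, 174, 168, 148]
282 [175, 188, 187, 183, 182, 177, 173]
286 [189, 189, 182, 182, 187, 174, 178]
290 [181, 190, 185, 182, 179, 181, 185]
294 [180, 182, 179, 183, 185, 191, 173]
298 [187, 182, 221, 245, 197, 187, 189]
```

Emit:
{"api": "move_arm", "payload": {"steps": [[0.0005,-0.0018,0.012,0.002,0,0.002],[0.0005,-0.0018,0.024,0.002,0,0.002],[0.0005,-0.0018,0.024,0.002,0,0.002],[0.0005,-0.0018,0.024,0.002,0,0.002]]}}

```text
time: 24.2
eef_pos: [0.5833, 0.01, 0.1758]
eef_rot: [-0.041, 0.977, 0.009, 0.208]
wrist_force: [1.1, 0.8, -2.8]
opening: 0.288
gripper_force: 118.6
```

```bash
python3 -c "
from h import *
o=ctrl.get_obs();print(o['time'],o['eef_pos'],o['wrist_force'])
print(goal(.016),goal(-.014))
w=snap('k2',['nipple_tip','grease_gun']);T=np.load('k2.npy');p=np.array(o['eef_pos']);Rc=R.from_quat(o['eef_rot']).as_matrix();print(projT(T,[TIP,TIP-.0155*N]),projT(T,[p+Rc@[-.0007+d,0,.0688] for d in(-.01,0,.01)]))
h=cv2.cvtColor(w,cv2.COLOR_BGR2HSV)
for r in range(166,212,2): print(r,''.join('B' if s>110 and v>50 else 'b' if s>75 and v>50 else '#' if v<60 else '+' if v<95 else '-' if v<140 else '.' for hh,s,v in h[r,290:346]))
"
```

```text
24.2 [0.58333445 0.01003541 0.17584398] [ 1.14524511  0.75381144 -2.78062074]
(array([0.0004, 0.0016, 0.0005]), array([-0.001,  0.001, -0.002]), array([0.583 , 0.0116, 0.1752])) (array([0.0005, 0.0017, 0.0305]), array([-0.001,  0.001, -0.002]), array([0.5952, 0.0127, 0.1478]))
nipple_tip [([320.5, 186.0], 0.6)]
grease_gun [([315.8, 257.4], 0.64), ([340.9, 178.9], 0.4)]
[[319.06253559 198.15949306]
 [318.9693537  193.58352592]] [[316.88240287 216.94878609]
 [316.87965289 204.30068837]
 [316.87672542 191.38497511]]
166 -------------------------------------------------------.
168 -------------------------------------------------------.
170 ------------------------------------------------------..
172 ---++++++++++++-+++++++++++++++++---+-------------------
174 -----------+-++++++++++-+++++---------------------------
176 ..........------------------------......................
178 ............---------------++------.....................
180 ..............--------+++++++++++++--...................
182 ................----++++++++++++++++---.................
184 ................--++++++++bbbbb++++----.................
186 ................-++++++bbBBBBBBbbb------................
188 ................--+++bbBBBBBBBBBbbbb----................
190 ................---+bbbBbbbbbbbbbbbb.----...............
192 .................-----++#####++++bbb.---................
194 ..--+---.........-++++++++++++++++-b----.........------.
196 --+++++--.......--+++++++++++++++++++--.........-+++++--
198 --++##+--......-++++++++++++++++++++++-.........--+##++-
200 ..-----.......-+++++++++++++#++#++++++-..........--++--.
202 ............-++########################+--..............
204 ........--++#############################++--...........
206 .....--++####################################++-........
208 ..--+###########################################++-.....
210 -+#################################################++--.
```

The coupler's front edge is at row 192 (predicted 191.4), centred on column 317. The brass is centred on about 318.5, which matches the computed 1.6 mm error in y. I'll correct that and close in.

Emit:
{"api": "move_arm", "payload": {"steps": [[0.0004,0.0016,0.0,-0.001,0.001,-0.002],[0.0004,0.0016,0.012,-0.001,0.001,-0.002],[0.0004,0.0016,0.012,-0.001,0.001,-0.002],[0.0004,0.0016,0.012,-0.001,0.001,-0.002],[0.0004,0.0016,0.012,-0.001,0.001,-0.002]]}}

```text
time: 24.98
eef_pos: [0.5878, 0.012, 0.1651]
eef_rot: [-0.043, 0.977, 0.009, 0.208]
wrist_force: [-0.5, 0.3, -3.2]
opening: 0.291
gripper_force: 118.6
```

```bash
python3 -c "
from h import *
o=ctrl.get_obs();print(o['time'],o['eef_pos'],o['wrist_force'])
print(goal(.004),goal(-.014))
w=snap('k3',['nipple_tip']);o=ctrl.get_obs();T=np.load('k3.npy');p=np.array(o['eef_pos']);Rc=R.from_quat(o['eef_rot']).as_matrix();print(p,projT(T,[TIP,TIP-.0155*N]),projT(T,[p+Rc@[-.0007+d,0,.0688] for d in(-.01,0,.01)]))
h=cv2.cvtColor(w,cv2.COLOR_BGR2HSV)
for r in range(176,206,2): print(r,''.join('B' if s>110 and v>50 else 'b' if s>75 and v>50 else '#' if v<60 else '+' if v<95 else '-' if v<140 else '.' for hh,s,v in h[r,290:346]))
"
```

```text
24.975 [0.58783607 0.01204979 0.16507879] [-0.53703483  0.25497075 -3.21999731]
(array([0.0003, 0.    , 0.0008]), array([-0.   ,  0.001, -0.   ]), array([0.5879, 0.0121, 0.1642])) (array([0.0003, 0.    , 0.0188]), array([-0.   ,  0.001, -0.   ]), array([0.5952, 0.0127, 0.1478]))
nipple_tip [([316.8, 187.1], 0.7)]
[0.58784033 0.01210601 0.16517139] [[316.89568597 202.18635825]
 [316.89492032 197.20017118]] [[316.94760939 217.07229137]
 [316.9451997  204.42225173]
 [316.94260571 191.50461823]]
176 --++++-+++++++++++++++++++++++++++++--------------------
178 ........---------------------------.....------------....
180 ...........----------------------.......................
182 ............---------+++++++++++--......................
184 .............-----++++++++++++++++--....................
186 ..............--+++++++++++++++++++--...................
188 .............--++++++++bbbbbbb+++-----..................
190 .............-++++++bbbbbbbbbbbbb-----..................
192 .............--+++bbb-+++++++++bbb-----.................
194 ..............--+++++++++++++++++++----.................
196 .--...........--+++++++++++++++++++++--.................
198 ++++-..........-+++++++++++++++++++++--........--+++---.
200 +++++-........-++++++++++++###+#++++++-........-++++++-.
202 +#++--.....--++#######################++--.....--+#+++-.
204 ----....--++##############################++-...------..
```

Emit:
{"api": "move_arm", "payload": {"steps": [[0.0003,0,0.004,0,0,0],[0.0003,0,0.008,0,0,0],[0.0003,0,0.011,0,0,0],[0.0003,0,0.014,0,0,0],[0.0003,0,0.017,0,0,0],[0.0003,0,0.019,0,0,0],[0.0003,0,0.019,0,0,0]]}}

```text
time: 25.95
eef_pos: [0.5951, 0.0127, 0.1476]
eef_rot: [-0.043, 0.977, 0.009, 0.208]
wrist_force: [-3.3, 0.1, -0.4]
opening: 0.289
gripper_force: 119.6
```

```bash
python3 -c "
from h import *
o=ctrl.get_obs();f=np.array(o['wrist_force'])-[0,0,-3.0];print(o['time'],o['eef_pos'],f,f@N,f@EX,f@EY,o['opening'],goal(-.014),goal(-.0395))"
```

```text
25.95 [0.59513361 0.01274836 0.14757517] [-3.3024548   0.13296015  2.5766795 ] 3.687318479279368 -3.2782997222066754 0.42028209906964853 0.2891291437209921 (array([-0.0001, -0.    , -0.0002]), array([-0.,  0., -0.]), array([0.5952, 0.0127, 0.1478])) (array([-0.0001, -0.    ,  0.0253]), array([-0.,  0., -0.]), array([0.6055, 0.0136, 0.1245]))
```

Emit:
{"api": "move_arm", "payload": {"steps": [[0,0,0.001,0,0,0],[0,0,0.002,0,0,0],[0,0,0.003,0,0,0],[0,0,0.004,0,0,0],[0,0,0.004,0,0,0]]}}

```text
time: 26.58
eef_pos: [0.5968, 0.0129, 0.1445]
eef_rot: [-0.042, 0.977, 0.009, 0.208]
wrist_force: [-7.6, -0.7, 8.2]
opening: 0.286
gripper_force: 119.9
```

```bash
python3 -c "
from h import *
o=ctrl.get_obs();f=np.array(o['wrist_force'])-[0,0,-3.0];print(o['time'],o['eef_pos'],f,f@N,f@EX,f@EY,o['opening'],goal(-.014),goal(-.0395))"
```

```text
26.575 [0.59683788 0.01289025 0.14454516] [-7.59721191 -0.70473963 11.19131677] 13.327065061058779 -7.62972432919032 -0.03991723713383977 0.2860345206983524 (array([ 0.0002, -0.    , -0.0036]), array([ 0.   ,  0.001, -0.   ]), array([0.5952, 0.0127, 0.1478])) (array([ 0.0003, -0.    ,  0.0219]), array([ 0.   ,  0.001, -0.   ]), array([0.6055, 0.0136, 0.1245]))
```

Emit:
{"api": "move_arm", "payload": {"steps": [[0,0,0.004,0,0,0],[0,0,0.008,0,0,0],[0,0,0.012,0,0,0],[0,0,0.016,0,0,0],[0,0,0.019,0,0,0],[0,0,0.021,0,0,0],[0,0,0.021,0,0,0],[0,0,0.021,0,0,0]]}}

```text
time: 27.58
eef_pos: [0.6052, 0.0136, 0.1256]
eef_rot: [-0.042, 0.977, 0.009, 0.208]
wrist_force: [-11.3, 0.0, 13.0]
opening: 0.286
gripper_force: 120.8
```

```bash
python3 -c "
from h import *
o=ctrl.get_obs();f=np.array(o['wrist_force'])-[0,0,-3.0];print(o['time'],o['eef_pos'],f,f@N,f@EX,f@EY,o['opening'],goal(-.014),goal(-.0395))"
```

```text
27.575 [0.60523327 0.0136259  0.12562131] [-11.30393286   0.01721578  16.04744723] 19.23969020926918 -11.259417527840666 1.0023529370285542 0.2857480071590247 (array([ 0.0002, -0.    , -0.0244]), array([ 0.001,  0.001, -0.001]), array([0.5952, 0.0127, 0.1478])) (array([ 0.0002, -0.    ,  0.0011]), array([ 0.001,  0.001, -0.001]), array([0.6055, 0.0136, 0.1245]))
```

Emit:
{"api": "move_arm", "payload": {"steps": [[0,0,0.001,0,0,0],[0,0,0.002,0,0,0],[0,0,0.002,0,0,0]]}}

```text
time: 27.95
eef_pos: [0.6061, 0.0137, 0.1238]
eef_rot: [-0.042, 0.977, 0.009, 0.208]
wrist_force: [-11.5, -1.4, 12.6]
opening: 0.288
gripper_force: 120.8
```

```bash
python3 -c "
from h import *
o=ctrl.get_obs();f=np.array(o['wrist_force'])-[0,0,-3.0];print(o['time'],o['eef_pos'],f,f@N,f@EX,o['opening'],goal(-.0395))
S=ctrl.capture('scene');D=ctrl.capture('side');w=snap('z1',['dust_cap'])
for nm,im,c in(('scene',S,'scene'),('side',D,'side')):
    P=[TIP-.014*N+d*N for d in (0,.012,.024,.03,.034,.044,.049)];q=proj(c,P);print(nm,[(a.round(1).tolist(),im[int(round(a[1])),int(round(a[0]))].tolist()) for a in q])
h=cv2.cvtColor(S[150:230,300:370],cv2.COLOR_BGR2HSV);print('red px',((h[...,0]<4)|(h[...,0]>174)).__and__(h[...,1]>140).__and__(h[...,2]>70).sum())
T=np.load('z1.npy');print('screws',projT(T,[[.6405,.038,.068],[.644,-.0053,.068]]))"
```

```text
27.95 [0.6060705  0.01366733 0.12383148] [-11.45784198  -1.43477718  15.64674742] 18.98746731171574 -11.539290502392273 0.2878145751968475 (array([ 0.0003, -0.    , -0.0008]), array([ 0.001,  0.001, -0.001]), array([0.6055, 0.0136, 0.1245]))
dust_cap []
scene [([331.0, 207.5], [69, 67, 68]), ([329.7, 205.8], [48, 47, 48]), ([328.5, 204.1], [14, 20, 31]), ([327.8, 203.3], [11, 26, 56]), ([327.4, 202.7], [7, 33, 69]), ([326.3, 201.2], [27, 25, 27]), ([325.8, 200.5], [14, 16, 12])]
side [([309.5, 187.1], [66, 65, 62]), ([310.2, 185.6], [60, 57, 55]), ([310.8, 184.1], [20, 16, 15]), ([311.2, 183.3], [25, 27, 33]), ([311.4, 182.8], [25, 27, 33]), ([311.9, 181.6], [16, 42, 87]), ([312.2, 180.9], [54, 59, 81])]
red px 12
screws [[345.02437021 217.88988373]
 [287.3568134  217.65912959]]
```

Emit:
{"api": "move_arm", "payload": {"steps": [[0,0,0.0008,0,0,0],[0,0,0.0015,0,0,0],[0,0,0.0015,0,0,0]]}}

```text
time: 28.52
eef_pos: [0.6066, 0.0137, 0.1225]
eef_rot: [-0.042, 0.977, 0.009, 0.208]
wrist_force: [-12.2, -0.5, 11.9]
opening: 0.28
gripper_force: 120.8
```

```bash
python3 -c "
from h import *
o=ctrl.get_obs();f=np.array(o['wrist_force'])-[0,0,-3.0];print(o['time'],o['eef_pos'],f,f@N,f@EX,o['opening'],goal(-.0395))
S=ctrl.capture('scene');h=cv2.cvtColor(S[195:212,318:340],cv2.COLOR_BGR2HSV)
for r in h: print(' '.join('%3d'%a if s>110 and v>50 else ' .%d'%(v//30) for a,s,v in r))"
```

```text
28.525 [0.60664984 0.01370638 0.12246829] [-12.16810491  -0.46935341  14.85373129] 18.51657794952885 -12.162708443629493 0.28021976065125714 (array([ 0.0002,  0.    , -0.0023]), array([ 0.001,  0.001, -0.001]), array([0.6055, 0.0136, 0.1245]))
 .1  .0  .0  .1  .2  .2  .3  .4  .3  .2  .1  .0  .1  .3  .4  .5  .6  .7  .7  .7  .7  .7
 .3  .1  .1  .1  .1  .2  .2  .2  .2  .1  .1  .0  .0  .1  .3  .5  .6  .6  .7  .7  .7  .7
 .4  .2  .1  .1  .1  .1  .1  .1  .1  .1  .0  .1  .1  .1  .1  .4  .5  .6  .6  .7  .7  .7
 .6  .4  .2  .1  .1  .1  .1  .0  .1  .0  .0  .1  .2  .1  .1  .2  .4  .5  .6  .7  23  25
 .7  .5  .3  .1  .1  .0  .0  .0  .0  .0  .0  .1  11  11  .1  .1  .3  .4  .5  24  25  26
 .7  .6  .4  .2  .1  .0  .0  .0  .0  .0  .0  .1  12   9  .1  .1  .3  .4  23  25  25  25
 .7  .6  .4  .1  .1  10  .1  .1  .0  .0  .1  10  12  .1  .1  .2  .4  .5  23  25  25  24
 .7  .6  .4  .1  .1  11  .2  .1  .1  .1  12   9  .1  .1  .1  .2  .5  .6  23  24  24  24
 .7  .7  .4  .1  .0  .1  11  .2  12  10  13  .1  .0  .0  .1  .2  .5  .6  24  24  23  .4
 .7  .6  .4  .2  .0  .0  13  12  11  13  .1  .0  .0  .0  .1  .2  26  27  25  22  .5  .5
 .6  .6  .5  .3  .2  .0  .0  .1  .1  .1  .0  .0  .0  .1  .1  .2  24  25  23  .6  .6  .6
 .7  .6  .6  .5  .3  .2  .1  .0  .0  .0  .0  .0  .0  .1  .2  .2  .2  23  .4  .5  .6  .6
 .7  .7  .6  .6  .5  .4  .3  .2  .2  .2  .1  .1  .1  .2  .2  .2  .2  .2  .2  .3  .4  .4
 .7  .7  .7  .7  .6  .6  .5  .4  .3  .4  .3  .2  .2  .2  .2  .1  .2  .2  .2  .3  .3  .4
 .6  .7  .7  .7  .7  .7  .6  .6  .4  .5  .5  .4  .2  .2  .1  .1  .2  .2  .2  .3  .4  .4
 .5  .6  .6  .7  .7  .7  .7  .6  .6  .5  .5  .4  .2  .2  .1  .1  .2  .2  .1  .2  .4  .4
 .2  .5  .6  .7  .7  .7  .7  .7  .7  .6  .4  .3  .2  .2  .2  .1  .1  .1  .1  .3  .4  .5
```

The axial force has levelled off at about 18.5–19 N, so I'll check in the wrist image whether the gun slipped in the grip. The flange edge was at row 202 before pressing.

```bash
python3 -c "
from h import *
w=snap('z2');o=ctrl.get_obs();print(o['eef_pos'],o['wrist_force'],o['ft_torque'])
p=np.array(o['eef_pos']);Rc=R.from_quat(o['eef_rot']).as_matrix();T=np.load('z2.npy')
print([projT(T,[p+Rc@[.0213,0,-.003-d]])[0].round(1).tolist() for d in(0,.005,.01,.02)])
for n in('k3','z1','z2'):
    im=cv2.imread(f'pics/{n}.png');h=cv2.cvtColor(im,cv2.COLOR_BGR2HSV);print(n)
    for r in range(190,216,2): print(r,''.join('B' if s>110 and v>50 else 'b' if s>75 and v>50 else '#' if v<60 else '+' if v<95 else '-' if v<140 else '.' for hh,s,v in h[r,280:356]))
"
```

```text
[0.60662903 0.01369339 0.12249404] [-12.44609591  -0.93489656  12.80647407] [-0.13820028  2.10061159  0.06894516]
[[316.9, 200.5], [316.9, 203.0], [316.9, 205.6], [316.9, 211.4]]
k3
190 .......................-++++++bbbbbbbbbbbbb-----............................
192 .......................--+++bbb-+++++++++bbb-----...........................
194 ........................--+++++++++++++++++++----...........................
196 ...........--...........--+++++++++++++++++++++--...........................
198 ........--++++-..........-+++++++++++++++++++++--........--+++---...........
200 .......-+++++++-........-++++++++++++###+#++++++-........-++++++-...........
202 ........-++#++--.....--++#######################++--.....--+#+++-.....----..
204 ---......-----....--++##############################++-...------......------
206 ---............--++####################################++--................-
208 ............--++##########################################++-...............
210 .........--+#################################################++--...........
212 ----...-+##############
[... 1546 characters left out ...]
--+++++++++++++++++++++--...........................
200 ..........--------------++++################++++-...........................
202 .............--------+++########################++--........................
204 .................-++################################++--....................
206 ...............-++#####################################++--.................
208 ............-++############################################++-..............
210 ........--++##################################################++-...........
212 ....---++########################################################+--........
214 ..-+++##############################################################+-......
```

The flange edge hasn't moved in the wrist view, so there was no slip. That puts the compression at about 24–27 mm, and the measured force of 19 N along the nipple agrees. I'm handing the job in.

```bash
python3 -c "
from h import *
print(ctrl.job_done())"
```

```text
the job is handed in; nothing more can be done
None
```

I've handed the job in: the cap is flipped right back and the gripper is still holding the gun pressed onto the nipple. From force and position readings I put its rod about 24–27 mm in; 20 mm hides the red band, which I didn't see vanish directly.

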